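# Release the hand thermometer from its vehicle cradle

### The arm

A 6-joint arm with a two-finger parallel gripper is mounted at the origin on a cart in front of the work surface, level with it; the furniture and walls round the work are solid. World frame = base frame: x ahead of the robot, y to its left, z up, the work surface at z = 0. Lengths are in mm, angles in rad, forces in N, time in s.
With the tool pointing down it reaches from about 425 to 950 mm from the base axis. Payload 3.5 kg.
Tool frame: the origin (TCP) lies at the very end of the fingers, on their centre line; the grasp point (between the pads) lies 19 mm behind it; z points along the fingers, x is the direction in which the jaws open and shut, and the axes are right-handed (so a half turn about z gives the same grasp; the last joint's range is limited). The gripper opens to 85 mm and grips with 20 to 120 N. Pads are 22 mm wide; open, the fingers measure 114 mm over their backs; the gripper's body (76 mm by 85 mm) begins 54 mm behind the grasp point. The pads swing forward as they close: fully open they stand 13 mm farther back than shut.
Start: joints at [1.135, 0.286, 1.577, -0, 1.279, -0.15], TCP at [190.263, 647.616, 231.325] pointing down, gripper open.
Joint ranges: [-2.77, 2.77], [-0.9, 2.22], [0.21, 2.48], [-1.53, 4.67], [0.24, 2.81], [-2.84, 2.84]. Speed limits (rad/s): [2.79, 2.79, 3.14, 3.14, 3.14, 3.14].

### API

Orientations are given as a unit quaternion [w, x, y, z].
In Python, from cell import status, imaging, job_done gives the robot as it stands.
- The arm moves only by the tool play_rows, never from a script. Its argument "moves" is a list of rows, each a list of 3 entries, a list of its own where there are three numbers: the closure, from 0 (fully open) to 1 (shut), then the shift along the world's x, y, z in units of 30 mm (1.0 is 30 mm), then the turn, a rotation vector about the world's x, y, z in degrees. In form: [[fingers, [dx, dy, dz], [rx, ry, rz]], ...]. A call has 1 to 5 rows; each row is the pose to reach, as a shift and turn from the pose commanded when the call began; what a row does not reach only later rows make up. A row lasts 1/10 s, in which the tool goes at most 50 mm and 8.59 degrees, less where a joint would pass 70% of its speed; a pose out of reach is approached as far as the arm can. A call with a gripper value outside its range is refused whole. The fingers move at their own pace and stop on an object; the grip force is fixed at half the most. Time passes only in rows, so rows that repeat a pose let the fingers close. It gives the time, the measured TCP pose, the force and the opening at its end, in the units of the state.
- status.observe(): the state, without advancing time (a new reading comes with each control period).
- imaging.camera(name): name is "side" or "top" or "wrist"; returns the picture (400x640x3 uint8, blue, green, red); there is no depth.
- imaging.camera_model(name): a dict with "K" (3x3 intrinsics, pixels), "R" (3x3) and "t" (3): a world point X has camera coordinates R X + t. Camera axes: x right, y down, z forward; pixel columns grow to the right and rows downward; lengths in mm; the calibration is good to about 2 mm. A picture is of the moment at which its call begins: read the wrist's pose just before it. camera_model takes no time and is no camera call; for the wrist camera it gives the pose at the moment of the call.
- job_done(): hands the job in, once; it reports no verdict.
The state is a dict: "time": time; "q": joint angles; "dq": joint speeds; "joint_efforts": joint torques, N m; "eef_pos": TCP position; "ee_rot": TCP orientation; "wrist_force": force on the tool from outside, world axes, zero at the start; "wrist_torque": the same for the moment, N m; "gripper_width": finger opening in mm.
Only numpy, scipy, OpenCV 4.12 (cv2) and the standard library are available. Lean on these libraries where they do the work, as an engineer would, in place of code of your own. Each camera call takes 0.05 s, during which the arm holds its last target. There are 200 camera calls.

### The job

Free the hand thermometer from its travel cradle: with one fingertip on each, press the two release buttons at the end of the cradle fully down together, and keep both down until the spring ejector has lifted that end of the meter all the way up. Then let go, so that both buttons come back up, and leave the meter lying tipped up in the cradle for the analyst; do not touch or lift the meter or disturb the things around it.

Things in the scene. Friction and masses are not known exactly. Their poses are not given: they have to be found in the camera images.
- cradle: fixed grey plastic cradle flat on the worktop, 198 long (its x) x 88 wide (its y) x 42 high; origin at the centre of its underside, z up, x from the button end to the meter's tail. At its -x end is a console (x -102 to -57, flat top 30 high) with the two buttons, 60 apart centre to centre along y. Within 22 of a button's centre along x nothing of cradle or meter is higher than the buttons.
- left_button_top (a point): centre of the top face of the button at the cradle's +y side. Grey cap with three thin ribs, 21 (cradle x) x 18 (cradle y), top 38 above the worktop when up and 32 when fully down; moves straight down, sprung, 2 N to start and 5 N fully down. The point moves with the button.
- right_button_top (a point): the same for the equal button at the cradle's -y side
- left_button (a joint): travel of the left button in m: 0 up, 0.006 fully down
- right_button (a joint): travel of the right button in m: 0 up, 0.006 fully down
- left_catch (a point): top of the hooked black spring catch at the cradle's +y side, 38 high, at cradle x -42, y +22. It hooks over the meter's end, moves only with the left button, is clear of the meter from about 4 of the button's 6 travel, and springs back when the button is let go. Either catch alone holds the meter down; with both open an ejector bar lifts that end of the meter slowly, in 2 to 3 s.
- right_catch (a point): the same for the equal catch at the cradle's -y side (y -22), moved by the right button
- meter_front (a point): middle of the lower edge of the hand thermometer's end next to the buttons. The meter is an olive plastic hand instrument with a display, 129 x 64 x 23, about 0.16 kg, loose in the pocket. This point is 12 to 13 above the worktop while latched and about 38 when fully ejected.
- meter_tail (a point): middle of the lower edge of the meter's other end, 117 from the front edge; it stays down on the pocket floor, 12 above the worktop, under the cradle's rear lips
- capped_vial: small sample vial with a white cap, 28 across x 60 high, standing loose beside the cradle; origin at the centre of its underside. Leave alone.
- cup: open metal sample cup, 52 across x 37 high, standing loose beside the cradle; origin at the centre of its underside. Leave alone.
- pen: marker pen, 17 x 135 x 16, lying loose beside the cradle; origin at the middle of its underside. Leave alone.

How it is judged:
By the outcome, as a careful person would: the job done as asked, in the order asked, and still so for the second after the job is handed in, with the robot touching nothing.
It also fails if it takes over 32 s, if anything falls off the work surface, if the arm or the gripper's body presses on something with over 40 N, if the wrist force passes 120 N, or if a joint passes its speed limit or range.

## Working session

There is one attempt and no reset: what is moved stays moved. The work goes in short steps, Python scripts to look and compute and a tool call to move; the robot and the scene stay as the last step left them, time stands still between calls to the robot, and variables do not carry over. Pictures are saved under pics/ and viewed, about 8 in all and at most 12, crops included, and the job is handed in when it is done.

Besides the shell and the picture viewer there is one more tool, called after "Emit:" as name([rows], argument=value, ...), one row to a line, values as JSON. play_rows: Moves the arm, as the interface text tells. Its arguments: {"type":"object","properties":{"moves":{"type":"array"}},"required":["moves"]}

```bash
mkdir -p pics; python3 - <<'E'
from cell import status, imaging
import cv2,numpy as np
s=status.observe();print(s)
for n in("top","side"):
    im=imaging.camera(n);cv2.imwrite(f"pics/{n}0.png",im)
    m=imaging.camera_model(n);print(n,{k:np.round(v,3).tolist() for k,v in m.items()})
E
```

```text
{'time': 0.0, 'q': array([ 1.13498420e+00,  2.87181113e-01,  1.57817880e+00, -4.77801998e-05,
        1.27858257e+00, -1.49948590e-01]), 'dq': array([ 0.00015451, -0.00116641,  0.00135145, -0.0014118 ,  0.00100892,
       -0.00073248]), 'joint_efforts': array([-1.22470596e-03, -4.06000757e+01, -2.92616916e+01, -2.76172250e-04,
        5.69084994e-03, -9.14871805e-07]), 'eef_pos': array([190.01020617, 647.02160733, 229.93589514]), 'ee_rot': array([ 5.75704187e-04,  8.00615707e-01,  5.99177026e-01, -1.02445561e-03]), 'wrist_force': array([ 0.36656678, -0.37039564,  0.1990638 ]), 'wrist_torque': array([-0.00908341, -0.03010428, -0.00903064]), 'gripper_width': 85.34907374899338}
top {'K': [[448.104, 0.0, 320.112], [0.0, 448.104, 204.581], [0.0, 0.0, 1.0]], 'R': [[-0.001, -1.0, -0.0], [-0.991, 0.001, -0.133], [0.133, 0.0, -0.991]], 't': [-89.909, 624.61, 853.44]}
side {'K': [[498.857, 0.0, 326.144], [0.0, 498.857, 200.49], [0.0, 0.0, 1.0]], 'R': [[-0.968, -0.252, 0.004], [-0.127, 0.478, -0.869], [0.217, -0.842, -0.494]], 't': [572.136, 189.809, 646.053]}
```

View pics/top0.png

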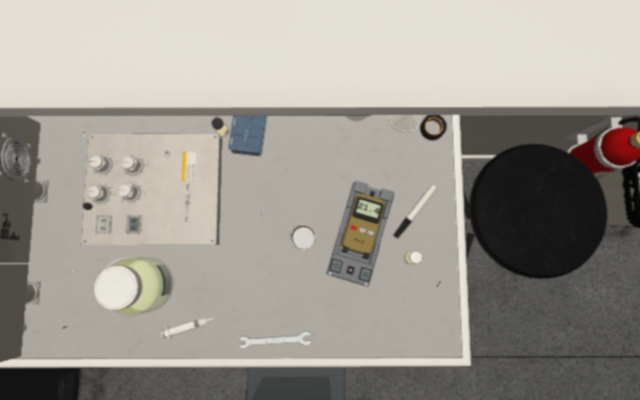

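View pics/side0.png

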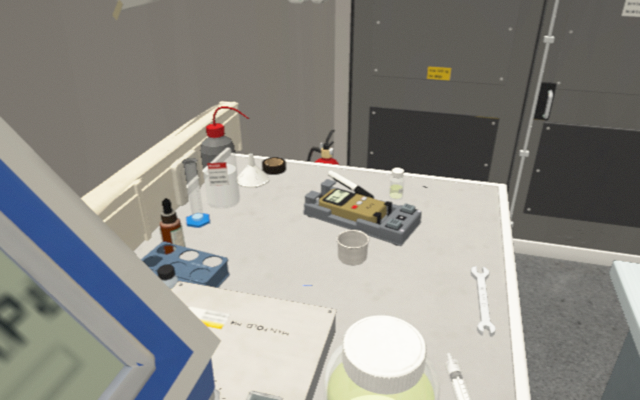

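```bash
cat > h.py <<'E'
import numpy as np,cv2
from cell import imaging
def ray(m,uv,z):
    d=m["R"].T@np.linalg.solve(m["K"],[uv[0],uv[1],1.]); c=-m["R"].T@m["t"]
    return c+d*(z-c[2])/d[2]
def proj(m,X):
    p=m["K"]@(m["R"]@np.asarray(X,float)+m["t"]); return p[:2]/p[2]
E
python3 - <<'E'
from h import *
m=imaging.camera_model("top")
for uv,z in [((336.5,267),38),((364.5,274),38),((350,270),30),((372,187),42),((303,237),37),((415,257),60)]:print(uv,ray(m,uv,z).round(1))
im=cv2.imread("pics/top0.png")[170:300,280:450];cv2.imwrite("pics/c.png",cv2.resize(im,None,fx=4.6,fy=4.6,interpolation=cv2.INTER_CUBIC))
E
```

```text
(336.5, 267) [ 500.9 -122.7   38. ]
(364.5, 274) [ 487.3 -177.7   38. ]
(350, 270) [ 495.  -149.8   30. ]
(372, 187) [ 660.  -194.8   42. ]
(303, 237) [560.1 -56.5  37. ]
(415, 257) [ 520.  -273.3   60. ]
```

View pics/c.png

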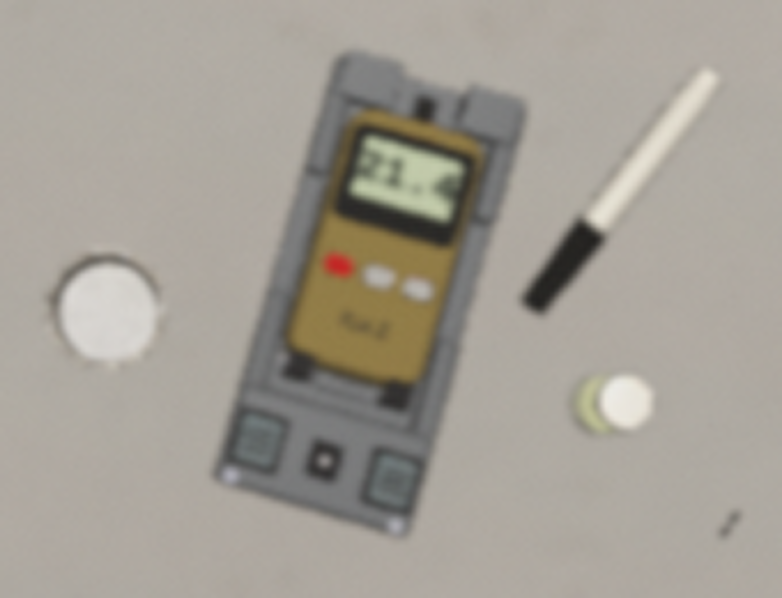

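```bash
python3 - <<'E'
from h import *
T=imaging.camera_model("top");S=imaging.camera_model("side")
print("camS",(-S["R"].T@S["t"]).round())
def tri(a,b):
    P=[m["K"]@np.c_[m["R"],m["t"]] for m in(T,S)]
    X=cv2.triangulatePoints(P[0],P[1],np.array(a,float).reshape(2,1),np.array(b,float).reshape(2,1));return (X[:3]/X[3]).ravel().round(1)
print("bottle",tri((118,287),(385,335)))
L=ray(T,(336.1,265.9),38);Rr=ray(T,(365.2,274.1),38);d=L-Rr
print(L,Rr,np.linalg.norm(d),(L+Rr)/2,np.degrees(np.arctan2(-d[0],d[1])))
print("corner check", ray(T,(280+222/4.6,170+475/4.6),30),ray(T,(280+405/4.6,170+533/4.6),30))
E
```

```text
camS [438. 597. 482.]
bottle [468.6 256.4 148.3]
[ 503.0963828  -121.97053088   38.        ] [ 487.06867109 -179.06145426   38.        ] 59.29806974244764 [ 495.08252694 -150.51599257   38.        ] -15.681560833001223
corner check [ 488.62923453 -106.61816879   30.        ] [ 463.91326409 -185.1387741    30.        ]
```

Emit:
play_rows([
  [0.46,[1.5,-0.6,0],[0,0,0]],
  [0.46,[3.0,-1.2,0],[0,0,0]],
  [0.46,[4.5,-1.8,0],[0,0,0]],
  [0.46,[6.0,-2.4,0],[0,0,0]],
  [0.46,[7.5,-3.0,0],[0,0,0]],
])

```text
time: 0.6
eef_pos: [416.6, 556.5, 230.6]
ee_rot: [0.0, 0.801, 0.599, -0.001]
wrist_force: [-0.3, 0.8, -0.4]
gripper_width: 46.3
```

Emit:
play_rows([
  [0.46,[0.3,-1.6,0],[0,0,0]],
  [0.46,[0.6,-3.2,0],[0,0,0]],
  [0.46,[0.9,-4.8,0],[0,0,0]],
  [0.46,[1.2,-6.4,0],[0,0,0]],
  [0.46,[1.5,-8.0,0],[0,0,0]],
])

```text
time: 1.1
eef_pos: [460.0, 315.6, 230.7]
ee_rot: [-0.0, 0.801, 0.599, -0.0]
wrist_force: [1.1, 0.1, 0.6]
gripper_width: 46.3
```

Emit:
play_rows([
  [0.46,[0.2,-1.6,0],[0,0,0]],
  [0.46,[0.4,-3.2,0],[0,0,0]],
  [0.46,[0.6,-4.8,0],[0,0,0]],
  [0.46,[0.8,-6.4,0],[0,0,0]],
  [0.46,[1.0,-8.0,0],[0,0,0]],
])

```text
time: 1.6
eef_pos: [489.8, 75.8, 231.0]
ee_rot: [-0.0, 0.801, 0.599, -0.0]
wrist_force: [-0.3, 0.5, 0.1]
gripper_width: 46.3
```

Emit:
play_rows([
  [0.46,[0,-1.6,0],[0,0,0]],
  [0.46,[0.1,-3.2,0],[0,0,0]],
  [0.46,[0.1,-4.8,-0.8],[0,0,0]],
  [0.46,[0.2,-6.2,-2.0],[0,0,0]],
  [0.46,[0.2,-7.4,-3.2],[0,0,0]],
])

```text
time: 2.1
eef_pos: [496.5, -139.7, 142.0]
ee_rot: [0.001, 0.801, 0.599, 0.001]
wrist_force: [0.0, 1.4, -0.4]
gripper_width: 46.2
```

Emit:
play_rows([
  [0.46,[0,0,0],[0,0,0]],
  [0.46,[0,0,0],[0,0,0]],
])

```text
time: 2.3
eef_pos: [495.3, -137.5, 140.9]
ee_rot: [-0.002, 0.801, 0.598, -0.001]
wrist_force: [0.6, 0.6, 0.0]
gripper_width: 46.3
```

```bash
python3 - <<'E'
from h import *
from cell import status
s=status.observe();m=imaging.camera_model("wrist");im=imaging.camera("wrist");cv2.imwrite("pics/w1.png",im)
cv2.imwrite("pics/s1.png",imaging.camera("side"))
np.savez("w1.npz",**m)
print(s["eef_pos"],s["ee_rot"],s["gripper_width"],(-m["R"].T@m["t"]).round(1),m["R"].round(2).tolist())
for X in((503.1,-122,38),(487.1,-179,38)):print(proj(m,X))
E
```

```text
[ 495.28463774 -137.50361466  140.8679962 ] [-1.55405621e-03  8.01194876e-01  5.98401256e-01 -5.41111073e-04] 46.27705196572194 [ 429.  -118.9  282.6] [[0.28, 0.96, 0.0], [0.92, -0.27, 0.27], [0.26, -0.08, -0.96]]
[337.90725401 213.23340071]
[266.33804249 214.25005967]
```

View pics/w1.png

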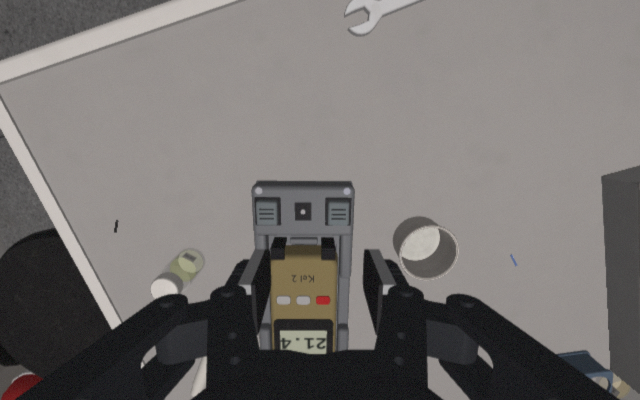

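```bash
python3 - <<'E'
from h import *
m=dict(np.load("w1.npz"));im=cv2.imread("pics/w1.png")
p=np.array([495.3,-137.5,0]);x=np.array([.283,.959,0])
for z in(141,147):
  for o in(-38,-30,-23,0,23,30,38):print(z,o,proj(m,p+x*o+[0,0,z]).round(1))
c=im[220:340,210:420];cv2.imwrite("pics/w1c.png",cv2.resize(c,None,fx=3.8,fy=3.8,interpolation=cv2.INTER_CUBIC))
E
```

```text
141 -38 [242.4 265.4]
141 -30 [258.3 265.3]
141 -23 [272.2 265.3]
141 0 [318.  265.2]
141 23 [363.8 265.2]
141 30 [377.7 265.1]
141 38 [393.6 265.1]
147 -38 [239.5 270.9]
147 -30 [256.1 270.8]
147 -23 [270.5 270.8]
147 0 [318.1 270.7]
147 23 [365.6 270.7]
147 30 [380.1 270.6]
147 38 [396.6 270.6]
```

View pics/w1c.png

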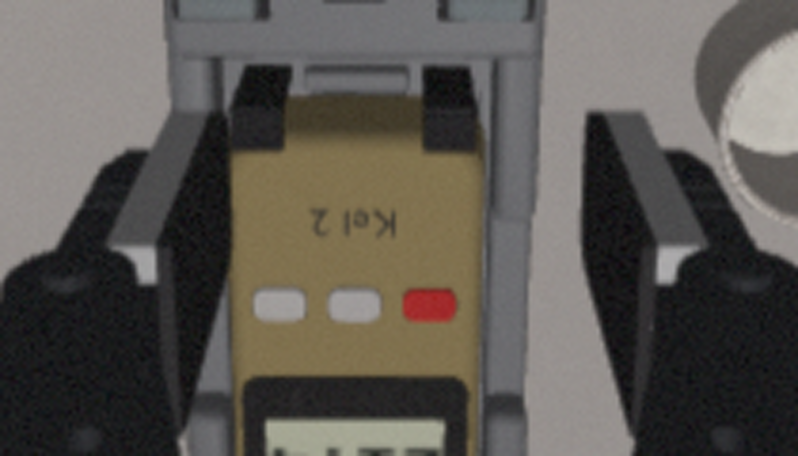

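Emit:
play_rows([
  [0.38,[0,-0.4,-0.7],[0,0,0]],
  [0.38,[0,-0.43,-1.5],[0,0,0]],
  [0.38,[0,-0.43,-2.3],[0,0,0]],
  [0.38,[0,-0.43,-2.9],[0,0,0]],
  [0.38,[0,-0.43,-2.9],[0,0,0]],
])

```text
time: 2.9
eef_pos: [495.4, -148.4, 54.1]
ee_rot: [-0.001, 0.8, 0.6, -0.001]
wrist_force: [0.4, -0.4, 0.3]
gripper_width: 52.9
```

Emit:
play_rows([
  [0.38,[0,0,0],[0,0,0]],
  [0.38,[0,0,0],[0,0,0]],
])

```text
time: 3.1
eef_pos: [497.8, -150.3, 57.3]
ee_rot: [0.002, 0.8, 0.6, 0.001]
wrist_force: [-0.9, -0.0, -0.7]
gripper_width: 53.2
```

```bash
python3 - <<'E'
from h import *
from cell import status
s=status.observe();m=imaging.camera_model("wrist");im=imaging.camera("wrist");sd=imaging.camera("side")
print(s["eef_pos"],s["ee_rot"].round(4),s["gripper_width"],s["wrist_force"].round(1))
p=s["eef_pos"];print(proj(m,p),[proj(m,X).round(1) for X in((503.1,-122,38),(487.1,-179,38))])
a=cv2.resize(im[120:320,210:430],None,fx=2.6,fy=2.6,interpolation=cv2.INTER_CUBIC)[:520,:570]
b=cv2.resize(sd[150:262,360:440],None,fx=2.8,fy=4.643*0+2.8,interpolation=cv2.INTER_CUBIC)
o=np.zeros((520,800,3),np.uint8);o[:a.shape[0],:a.shape[1]]=a;o[:b.shape[0],574:574+b.shape[1]]=b
cv2.imwrite("pics/w2.png",o)
E
```

```text
[ 497.75516764 -150.34426335   57.31796483] [0.0018 0.8003 0.5997 0.0009] 53.175604700411434 [-0.9 -0.  -0.7]
[317.98988802 265.09541806] [array([369.1, 245. ]), array([263.5, 246.1])]
```

View pics/w2.png

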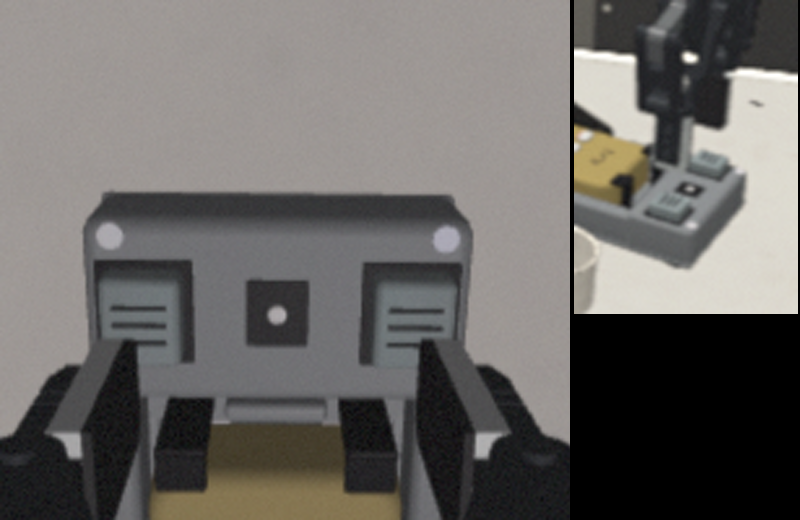

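Emit:
play_rows([
  [0.38,[-0.05,0,-0.25],[0,0,0]],
  [0.38,[-0.05,0,-0.5],[0,0,0]],
  [0.38,[-0.05,0,-0.5],[0,0,0]],
  [0.38,[-0.05,0,-0.5],[0,0,0]],
])

```text
time: 3.6
eef_pos: [494.2, -150.1, 39.5]
ee_rot: [-0.001, 0.801, 0.599, -0.0]
wrist_force: [0.2, -0.4, 0.1]
gripper_width: 52.9
```

Emit:
play_rows([
  [0.38,[0,0,-0.1],[0,0,0]],
  [0.38,[0,0,-0.1],[0,0,0]],
  [0.38,[0,0,-0.1],[0,0,0]],
])

```text
time: 3.9
eef_pos: [494.7, -150.3, 37.1]
ee_rot: [-0.0, 0.801, 0.599, -0.0]
wrist_force: [-0.2, 0.4, 1.6]
gripper_width: 53.2
```

Emit:
play_rows([
  [0.38,[0,0,-0.1],[0,0,0]],
  [0.38,[0,0,-0.1],[0,0,0]],
  [0.38,[0,0,-0.1],[0,0,0]],
])

```text
time: 4.2
eef_pos: [495.1, -150.4, 34.5]
ee_rot: [0.0, 0.801, 0.599, 0.0]
wrist_force: [0.7, 0.3, 2.2]
gripper_width: 52.9
```

Emit:
play_rows([
  [0.38,[0,0,-0.1],[0,0,0]],
  [0.38,[0,0,-0.1],[0,0,0]],
  [0.38,[0,0,-0.1],[0,0,0]],
])

```text
time: 4.5
eef_pos: [495.2, -150.5, 31.9]
ee_rot: [0.0, 0.801, 0.599, 0.0]
wrist_force: [-1.5, -0.1, 5.1]
gripper_width: 52.7
```

Emit:
play_rows([
  [0.38,[0,0,-0.1],[0,0,0]],
  [0.38,[0,0,-0.1],[0,0,0]],
  [0.38,[0,0,-0.1],[0,0,0]],
])

```text
time: 4.8
eef_pos: [495.1, -150.5, 29.3]
ee_rot: [0.0, 0.801, 0.599, 0.0]
wrist_force: [-3.1, 0.3, 8.1]
gripper_width: 52.8
```

Emit:
play_rows([
  [0.38,[0,0,-0.07],[0,0,0]],
  [0.38,[0,0,-0.07],[0,0,0]],
  [0.38,[0,0,-0.07],[0,0,0]],
])

```text
time: 5.1
eef_pos: [495.2, -150.5, 28.4]
ee_rot: [-0.0, 0.801, 0.599, -0.0]
wrist_force: [-5.7, 2.5, 14.9]
gripper_width: 53.0
```

Emit:
play_rows([
  [0.38,[0,0,-0.05],[0,0,0]],
  [0.38,[0,0,-0.05],[0,0,0]],
  [0.38,[0,0,-0.05],[0,0,0]],
])

```text
time: 5.4
eef_pos: [495.2, -150.5, 28.3]
ee_rot: [-0.001, 0.8, 0.599, -0.001]
wrist_force: [-9.0, 4.3, 25.1]
gripper_width: 52.7
```

Emit:
play_rows([
  [0.38,[0,0,0],[0,0,0]],
  [0.38,[0,0,0],[0,0,0]],
  [0.38,[0,0,0],[0,0,0]],
  [0.38,[0,0,0],[0,0,0]],
  [0.38,[0,0,0],[0,0,0]],
])

```text
time: 5.9
eef_pos: [495.2, -150.5, 28.3]
ee_rot: [-0.001, 0.8, 0.599, -0.001]
wrist_force: [-9.5, 3.7, 25.5]
gripper_width: 53.1
```

Emit:
play_rows([
  [0.38,[0,0,0],[0,0,0]],
  [0.38,[0,0,0],[0,0,0]],
  [0.38,[0,0,0],[0,0,0]],
  [0.38,[0,0,0],[0,0,0]],
  [0.38,[0,0,0],[0,0,0]],
])

```text
time: 6.4
eef_pos: [495.2, -150.5, 28.3]
ee_rot: [-0.001, 0.8, 0.599, -0.001]
wrist_force: [-8.4, 4.3, 24.8]
gripper_width: 52.8
```

```bash
python3 - <<'E'
from h import *
from cell import status
s=status.observe();im=imaging.camera("wrist");sd=imaging.camera("side")
print(s["eef_pos"],s["ee_rot"].round(4),s["gripper_width"],s["wrist_force"].round(1),s["wrist_torque"].round(2))
a=cv2.resize(im[170:330,210:430],None,fx=1.8,fy=1.8,interpolation=cv2.INTER_CUBIC)
b=cv2.resize(sd[150:262,300:430],None,fx=3,fy=3,interpolation=cv2.INTER_CUBIC)
o=np.zeros((340,800,3),np.uint8);o[:a.shape[0],:a.shape[1]]=a;o[:b.shape[0],400:400+b.shape[1]]=b
cv2.imwrite("pics/w3.png",o)
E
```

```text
[ 495.20109042 -150.48852576   28.2695173 ] [-7.000e-04  8.005e-01  5.994e-01 -6.000e-04] 52.84565406882046 [-8.4  4.3 24.8] [ 0.66  1.55 -0.09]
```

View pics/w3.png

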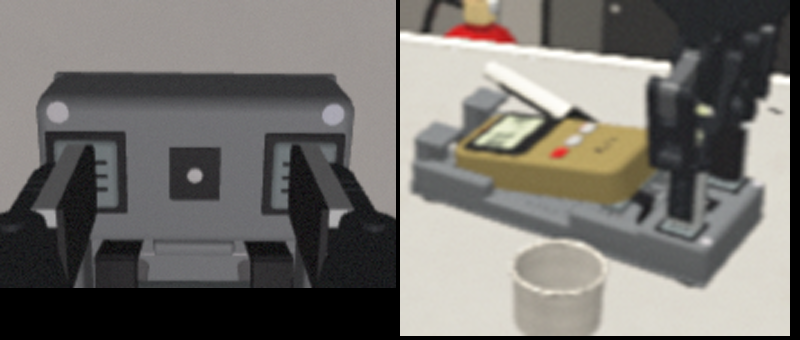

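Emit:
play_rows([
  [0.38,[0,0,0],[0,0,0]],
  [0.38,[0,0,0],[0,0,0]],
  [0.38,[0,0,0],[0,0,0]],
  [0.38,[0,0,0],[0,0,0]],
  [0.38,[0,0,0],[0,0,0]],
])

```text
time: 7.0
eef_pos: [495.2, -150.5, 28.3]
ee_rot: [-0.001, 0.8, 0.599, -0.001]
wrist_force: [-9.4, 4.5, 24.1]
gripper_width: 53.0
```

Emit:
play_rows([
  [0.38,[0,0,0],[0,0,0]],
  [0.38,[0,0,0],[0,0,0]],
  [0.38,[0,0,0],[0,0,0]],
  [0.38,[0,0,0],[0,0,0]],
  [0.38,[0,0,0],[0,0,0]],
])

```text
time: 7.5
eef_pos: [495.2, -150.5, 28.3]
ee_rot: [-0.001, 0.8, 0.599, -0.001]
wrist_force: [-8.9, 3.5, 24.2]
gripper_width: 52.8
```

Emit:
play_rows([
  [0.38,[0,0,0],[0,0,0]],
  [0.38,[0,0,0],[0,0,0]],
  [0.38,[0,0,0],[0,0,0]],
  [0.38,[0,0,0],[0,0,0]],
  [0.38,[0,0,0],[0,0,0]],
])

```text
time: 8.0
eef_pos: [495.2, -150.5, 28.3]
ee_rot: [-0.001, 0.8, 0.599, -0.001]
wrist_force: [-10.1, 3.2, 24.9]
gripper_width: 52.9
```

Emit:
play_rows([
  [0.38,[0,0,0],[0,0,0]],
  [0.38,[0,0,0],[0,0,0]],
  [0.38,[0,0,0],[0,0,0]],
  [0.38,[0,0,0],[0,0,0]],
  [0.38,[0,0,0],[0,0,0]],
])

```text
time: 8.5
eef_pos: [495.2, -150.5, 28.3]
ee_rot: [-0.001, 0.8, 0.599, -0.001]
wrist_force: [-9.3, 3.0, 24.4]
gripper_width: 53.0
```

```bash
python3 -c "
from h import *
cv2.imwrite('pics/s4.png',imaging.camera('side'))"
```

Emit:
play_rows([
  [0.38,[0,0,0],[0,0,0]],
  [0.38,[0,0,0],[0,0,0]],
  [0.38,[0,0,0],[0,0,0]],
  [0.38,[0,0,0],[0,0,0]],
  [0.38,[0,0,0],[0,0,0]],
])

```text
time: 9.05
eef_pos: [495.2, -150.5, 28.3]
ee_rot: [-0.001, 0.8, 0.599, -0.001]
wrist_force: [-8.5, 4.0, 24.3]
gripper_width: 52.9
```

```bash
python3 - <<'E'
from h import *
from cell import status
im=imaging.camera("wrist");sd=imaging.camera("side");s4=cv2.imread("pics/s4.png")
cv2.imwrite("pics/s5.png",sd)
print("diff max, mean", [f(cv2.absdiff(cv2.blur(sd,(3,3)),cv2.blur(s4,(3,3)))[150:262,300:430]) for f in(np.max,np.mean)],status.observe()["wrist_force"].round(1))
a=cv2.resize(im[170:330,210:430],None,fx=1.8,fy=1.8,interpolation=cv2.INTER_CUBIC)
b=cv2.resize(sd[150:262,300:430],None,fx=3,fy=3,interpolation=cv2.INTER_CUBIC)
o=np.zeros((340,800,3),np.uint8);o[:a.shape[0],:a.shape[1]]=a;o[:b.shape[0],400:400+b.shape[1]]=b
cv2.imwrite("pics/w5.png",o)
E
```

```text
diff max, mean [np.uint8(3), np.float64(0.3686813186813187)] [-8.3  3.5 24.1]
```

View pics/w5.png

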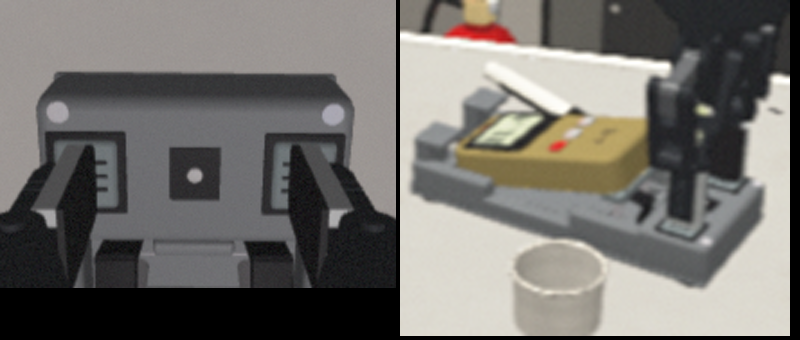

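```bash
python3 - <<'E'
from h import *
S=imaging.camera_model("side");o=np.array([571.3,-173,0]);ex=np.array([.959,-.283,0]);ey=np.array([.283,.959,0])
for x in(-42,-36):
  for z in(13,25,32,38):
    p=proj(S,o+ex*x+ey*30+[0,0,z]); print(x,z,p.round(1),((p-[300,150])*3+[400,0]).round())
E
```

```text
-42 13 [374.  227.2] [622. 232.]
-42 25 [374.4 221.4] [623. 214.]
-42 32 [374.6 217.9] [624. 204.]
-42 38 [374.8 214.9] [624. 195.]
-36 13 [370.9 226.3] [613. 229.]
-36 25 [371.3 220.4] [614. 211.]
-36 32 [371.5 217. ] [614. 201.]
-36 38 [371.6 214. ] [615. 192.]
```

Emit:
play_rows([
  [0.38,[0,0,0.15],[0,0,0]],
  [0.38,[0,0,0.4],[0,0,0]],
  [0.38,[0,0,1.0],[0,0,0]],
  [0.38,[-0.5,0,2.2],[0,0,0]],
  [0.38,[-0.8,0,3.6],[0,0,0]],
])

```text
time: 9.65
eef_pos: [468.4, -149.2, 131.2]
ee_rot: [-0.003, 0.801, 0.599, -0.001]
wrist_force: [0.4, -0.9, -0.0]
gripper_width: 52.9
```

Emit:
play_rows([
  [0.38,[0,0,1.5],[0,0,0]],
  [0.38,[0,0,2.5],[0,0,0]],
  [0.38,[0,0,2.5],[0,0,0]],
  [0.38,[0,0,2.5],[0,0,0]],
  [0.38,[0,0,2.5],[0,0,0]],
])

```text
time: 10.15
eef_pos: [469.6, -149.6, 205.4]
ee_rot: [-0.002, 0.801, 0.599, -0.001]
wrist_force: [-0.3, -0.2, -1.4]
gripper_width: 52.9
```

```bash
python3 - <<'E'
from h import *
from cell import status
im=imaging.camera("wrist");sd=imaging.camera("side")
a=cv2.resize(im[150:400,210:430],None,fx=1.8,fy=1.8,interpolation=cv2.INTER_CUBIC)
b=cv2.resize(sd[150:262,300:430],None,fx=3,fy=3,interpolation=cv2.INTER_CUBIC)
o=np.zeros((460,800,3),np.uint8);o[:a.shape[0],:a.shape[1]]=a;o[:b.shape[0],400:400+b.shape[1]]=b
cv2.imwrite("pics/w6.png",o)
print(status.observe()["wrist_force"].round(1))
E
```

```text
[ 0.3 -1.  -0.1]
```

View pics/w6.png

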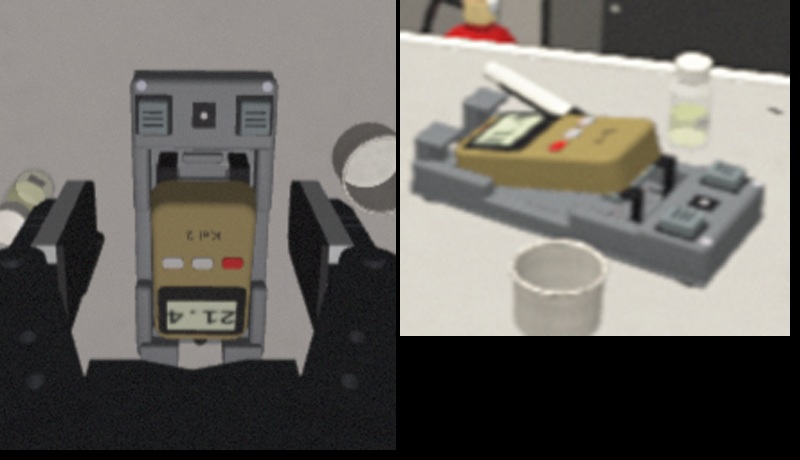

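The wrist view shows both buttons up again. The side view shows the meter still tipped up, its lower front corner at about crop (612,193); z = 38 predicts (615,192). The vial, cup and pen look undisturbed.

```bash
python3 -c "
from cell import job_done;print(job_done())"
```

```text
the job is handed in; nothing more can be done
None
```

The meter is free: I pressed both release buttons to their stops together and held them for about 4 s. The ejector lifted the button end of the meter, and I let go and moved the arm clear. I handed the job in at about 10.3 s of the 32 s allowed.

- **Press:** the fingertips were set 60 mm apart, one on each button. The tool stopped against a hard stop at about 25 N upward force, with about 10 N sideways.
- **Ejection:** two side pictures 0.5 s apart, before I let go, showed no motion. After release, the meter's lower front corner was within about 1 pixel of where it should be at 38 mm.
- **After release:** both buttons and catches look back up, the meter is resting tipped up, and the wrist force is about zero. The cup, vial and pen look undisturbed by eye; I did not measure their positions again.

No check failed or disagreed. I had no direct reading of button travel; full travel is judged from the force, the hard stop and the meter rising.

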